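# Restock the colour-coded jar carrier on a watchmaker's bench

### The job

Put the red-capped and blue-capped jars away in the wooden carrier, each standing upright, cap up, in the cell with the liner of its own colour and pushed fully down against the liner's spring tab until its foot rests on the liner floor. The red-capped jar has been knocked over and lies on its side. Leave the white-capped jar standing in its cell, do not move the black loupe or the brass dust cover, and let go of everything.

Things in the scene. Friction and masses are not known exactly. Their poses are not given: they have to be found in the camera images.
- jar_red: Square amber jar, body 42 x 42 x 78 mm with a paper band round it, then a round red screw cap 38 mm in diameter from 82 to 104 mm; about 0.16 kg. Origin: centre of the square foot; +z points from the foot to the cap, x and y are square to the flat sides. It starts lying on one flat side on the bench, axis 21 mm above it, with its cap roughly towards the robot.
- jar_red_cap (a point): Centre of the red jar's cap top, 104 mm from the foot along the jar's +z.
- jar_blue: Square amber jar, body 42 x 42 x 78 mm with a paper band round it, then a round blue screw cap 38 mm in diameter from 82 to 104 mm; about 0.16 kg. Origin: centre of the square foot; +z points from the foot to the cap, x and y are square to the flat sides. It starts standing on the bench.
- jar_blue_cap (a point): Centre of the blue jar's cap top, 104 mm above the foot.
- jar_white: Square amber jar, body 42 x 42 x 78 mm with a paper band round it, then a round white screw cap 38 mm in diameter from 82 to 104 mm; about 0.16 kg. Origin: centre of the square foot; +z points from the foot to the cap, x and y are square to the flat sides. It stands in the crate cell that has no liner, on the crate floor, and stays there.
- crate: Open wooden carrier, fixed to the bench: 82 (x) x 210 (y) mm outside, 45 mm high, small carrying ledges on the two ends. Three cells in a row, centres at y = -68, 0, +68 mm, each 66 (x) x 58 (y) mm, floor 5 mm above the bench. Two cells hold a red and a blue liner, the third the white-capped jar, in any order. Origin: centre of its underside.
- liner_red: Red plastic liner fixed in one crate cell: the place of the red-capped jar. Origin: centre of its underside, axes parallel to the crate's. Its floor, where the jar's foot must rest, is 3 mm above the origin; its walls reach 44 mm above it. Pocket: 49 mm clear along y. Along x it runs from a fixed wall, face at x = -22 mm (flared back at the top), to the spring tab on the +x side.
- liner_blue: Blue plastic liner fixed in one crate cell: the place of the blue-capped jar. Origin: centre of its underside, axes parallel to the crate's. Its floor, where the jar's foot must rest, is 3 mm above the origin; its walls reach 44 mm above it. Pocket: 49 mm clear along y. Along x it runs from a fixed wall, face at x = -22 mm (flared back at the top), to the spring tab on the +x side.
- liner_red_tab (a point): Point on the red liner's steel spring tab. Untouched, its flat face is at liner x = +16 mm, leaning back to x = +25 mm at its top, so the mouth is 46 mm or more wide. The 42 mm jar must push it back 4 mm or so (roughly 10 N of downward push). A jar let go early stays stuck part-way; once on the floor it is held against the fixed wall.
- liner_blue_tab (a point): Point on the blue liner's steel spring tab. Untouched, its flat face is at liner x = +16 mm, leaning back to x = +25 mm at its top, so the mouth is 46 mm or more wide. The 42 mm jar must push it back 4 mm or so (roughly 10 N of downward push). A jar let go early stays stuck part-way; once on the floor it is held against the fixed wall.
- liner_red_seat (a point): Where the centre of the red jar's foot ends up: on the red liner's floor, 1 mm to -x of the liner's centre, 8 mm above the bench.
- liner_blue_seat (a point): The same point of the blue liner.
- loupe: Black eye loupe standing on the bench, 38 mm in diameter, 36 mm high, 40 g. Origin: centre of its underside. Not to be moved.
- dome: Brass dust cover with a knob, 80 mm in diameter, 52 mm high, 120 g. Origin: centre of its underside. Not to be moved.

How it is judged (in metres and radians):
At the end, for the whole second after the job is handed in: Each of the red and blue jars stands cap up (within 0.08 rad of vertical) in the liner of its colour, foot within 6 mm sideways of the seat point and no more than 3.5 mm above the liner floor, at rest and released; the white jar still stands within 20 mm of where it was (horizontal distance between jar_red and liner_red_seat below 0.006 m and z of jar_red in the frame of liner_red between 0 and 0.0065 m and angle between each of jar_red, jar_blue's own z axis and vertical below 0.08 rad and linear speed of each of jar_red, jar_blue below 0.02 m/s and height (world z) of each of jar_red_cap, jar_blue_cap above 0.09 m and horizontal distance between jar_blue and liner_blue_seat below 0.006 m and z of jar_blue in the frame of liner_blue between 0 and 0.0065 m and distance of jar_white from where it was at the start of the episode below 0.02 m and angle between jar_white's own z axis and vertical below 0.1 rad); the robot touches nothing.
It fails at once if the black loupe is moved by more than 20 mm (distance of loupe from where it was at the start of the episode above 0.02 m).
It fails at once if the brass dust cover is moved by more than 20 mm (distance of dome from where it was at the start of the episode above 0.02 m).
It fails at once if the white jar is pulled or tipped out of its cell (distance of jar_white from where it was at the start of the episode above 0.03 m or angle between jar_white's own z axis and vertical above 0.5 rad).
It also fails if it takes over 72 s, if anything falls off the work surface, if the arm or the gripper's body presses on something with over 40 N, if the wrist force passes 120 N, or if a joint passes its speed limit or range.

### The arm

A 6-joint arm with a two-finger parallel gripper is mounted at the origin on the work surface. World frame = base frame: x ahead of the robot, y to its left, z up, the work surface at z = 0. Lengths are in mm, angles in degrees, forces in N, time in s.
With the tool pointing down it reaches from about 350 to 875 mm from the base axis. Payload 4.2 kg.
Tool frame: the origin (TCP) lies on the mounting face of the last link; the fingertips stand 173 mm ahead of it and the grasp point (between the pads) lies 155 mm ahead of it; z points along the fingers, y is the line along which they close (so a half turn about z gives the same grasp; the last joint's range is limited). The gripper opens to 85 mm and grips with 20 to 120 N. Pads are 22 mm wide; open, the fingers measure 114 mm over their backs; the gripper's body (76 mm by 85 mm) begins 54 mm behind the grasp point. The pads swing forward as they close: fully open they stand 13 mm farther back than shut.
Start: joints at [83.342, 22.042, 0.453, 0, -68.411, -14.817], TCP at [228.771, 581.605, 404.712] pointing down, gripper open.
Joint ranges: [-179.83, 179.83], [-69.29, 118.12], [-61.27, 80.66], [-181.25, 117.63], [-171.15, -9.14], [-177.46, 177.46]. Speed limits (degrees/s): [159.86, 159.86, 180, 180, 180, 180].

### API

Orientations are given as a 3x3 rotation matrix whose columns are the frame's x, y, z axes.
In Python, from station import monitor, viewer, order, models gives the robot as it stands. The module is installed in compiled form; this text tells all that it offers.
- The arm moves only by the shell command python3 -m pendant 'ROWS' [OPENING] [FORCE]. ROWS is a JSON object of lists of equal length, an entry for each row: "offset": the shift along the world's x, y, z in m, a list of three; "rotation": the turn, a rotation vector about the world's x, y, z in degrees, a list of three. In form: {"offset": [[dx, dy, dz], ...], "rotation": [[rx, ry, rz], ...]}. A call has 1 to 20 rows; each row shifts and turns the commanded pose from where the row before left it; what a row does not reach is not made up. A row lasts 1/10 s, in which the tool goes at most 50 mm and 8.59 degrees, less where a joint would pass 70% of its speed; a pose out of reach is approached as far as the arm can. A call is refused whole if a number of a shift passes 0.05 or a number of a turn 8.59, either way. A call with a gripper value outside its range is refused whole. OPENING is the closure, from -1 (fully open) to 1 (shut), set as the call begins (- or left out, the last holds). The fingers move at their own pace and stop on an object; FORCE is the grip in N (left out, the last holds). Time passes only in rows, so rows that do not move let the fingers close. It gives the time, the measured TCP pose, the force, the opening and the grip force at its end, in the units of the state.
- monitor.sense(): the state, without advancing time (a new reading comes with each control period).
- viewer.camera(name): name is "scene" or "top" or "wrist"; returns a dict with "img" (384x512x3 uint8, red, green, blue), "vertical_fov" (degrees; the focal length in pixels is half the picture's height over the tangent of half this angle, whatever the lens; pixels are square), "cx", "cy" (the principal point, pixels), "dist" ([k1, k2, p1, p2, k3] as OpenCV has them; the pictures are not rectified), "pose" (4x4, takes a point from camera to world coordinates). Camera axes: x right, y down, z forward; pixel columns grow to the right and rows downward; lengths in mm; the calibration is good to about 2 mm. A picture is of the moment at which its call begins. There is no depth.
- order.close_job(): hands the job in; it is judged then, once.
Trained networks look in a picture, given as the dict that the camera call returned (one of the last four; its "shot" number tells which), for a name from the list of things; names that differ only in an ending like _2 or _b are one class to them, and where a whole thing is asked for, a point or a joint stands for the part that bears it (a point fixed in the world has none). Each returns a list of dicts, best first, with "confidence" (0 to 1); they miss things now and then, are a little off and sometimes report something else, mostly with a low value. They report only what shows in the picture. A call takes as long as a camera call.
- models.spot_in(picture, label): "box" ([left, top, right, bottom] in pixels, round what is visible of it).
- models.silhouettes(picture, label): "region" (384x512 bool, what is visible of it) and "box" ([left, top, right, bottom] in pixels, round what is visible of it).
- models.place_of(picture, label): "position" ([column, row] in pixels: a listed point, or the origin of a listed thing).
The state is a dict: "clock": time; "qpos": joint angles; "dq": joint speeds; "effort": joint torques, N m; "ee_pos": TCP position; "orientation": TCP orientation; "wrist_force": force on the tool from outside, world axes, zero at the start; "wrist_torque": the same for the moment, N m; "finger_gap": finger opening in mm; "grasp_force": force on a finger pad.
Only numpy, scipy, OpenCV 4.12 (cv2) and the standard library are available. Lean on these libraries where they do the work, as an engineer would, in place of code of your own. Each camera call takes 0.05 s, during which the arm holds its last target. There are 200 camera calls.

## Working session

There is one attempt and no reset: what is moved stays moved. The work goes in short steps, Python scripts to look and compute and a shell command to move; the robot and the scene stay as the last step left them, time stands still between calls to the robot, and variables do not carry over. Pictures are saved under pics/ and viewed, at most 10 in all, crops included, and the job is handed in when it is done.

```bash
mkdir -p pics; cat > h.py <<'E'
import numpy as np, cv2
from station import monitor, viewer, order, models
def K(p):
    f=p["img"].shape[0]/2/np.tan(np.radians(p["vertical_fov"])/2)
    return np.array([[f,0,p["cx"]],[0,f,p["cy"]],[0,0,1.]])
def ray(p,px):
    u=cv2.undistortPoints(np.array([[px]],float),K(p),np.array(p["dist"],float))[0,0]
    T=np.array(p["pose"]); d=T[:3,:3]@np.array([u[0],u[1],1]); return T[:3,3],d/np.linalg.norm(d)
def atz(p,px,z):
    o,d=ray(p,px); return o+d*(z-o[2])/d[2]
def tri(obs):
    A=np.zeros((3,3));b=np.zeros(3);R=[]
    for p,px in obs:
        o,d=ray(p,px);M=np.eye(3)-np.outer(d,d);A+=M;b+=M@o;R.append((o,M))
    X=np.linalg.solve(A,b); return X,max(np.linalg.norm(M@(X-o)) for o,M in R)
def proj(p,X):
    T=np.array(p["pose"]);c=T[:3,:3].T@(np.array(X,float)-T[:3,3])
    return cv2.projectPoints(c.reshape(1,1,3),np.zeros(3),np.zeros(3),K(p),np.array(p["dist"],float))[0][0,0]
def save(p,n): cv2.imwrite("pics/"+n,p["img"][:,:,::-1])
def best(p,l,thr=.3):
    r=models.place_of(p,l); return r[0] if r and r[0]["confidence"]>thr else None
E
python3 - <<'E'
from h import *
np.set_printoptions(precision=1,suppress=True)
ps={n:viewer.camera(n) for n in("scene","top","wrist")}
for n in ps: print(n,np.array(ps[n]["pose"])[:3,3],np.array(ps[n]["pose"])[:3,2])
for l in "jar_red jar_red_cap jar_blue jar_blue_cap jar_white crate liner_red liner_blue liner_red_seat liner_blue_seat liner_red_tab liner_blue_tab loupe dome".split():
    obs=[];s=l
    for n,p in ps.items():
        r=best(p,l)
        if r: obs.append((p,r["position"])); s+=f" {n}:{np.round(r['position'],0)} {r['confidence']:.2f}"
    if len(obs)>1:
        s+=" -> %s %s"%tri(obs)
    print(s)
cv2.imwrite("pics/a.png",cv2.resize(np.hstack([ps["scene"]["img"],ps["top"]["img"]])[:,:,::-1],(800,300)))
save(ps["top"],"top0.png");save(ps["scene"],"scene0.png")
s=monitor.sense();print(s["ee_pos"],s["orientation"],s["finger_gap"],s["clock"])
E
```

```text
scene [929.6 394.8 815.7] [-0.4 -0.4 -0.8]
top [445.2  19.9 936.5] [ 0.2 -0.  -1. ]
wrist [295.3 554.9 373.5] [-0.3  0.1 -1. ]
jar_red scene:[221. 181.] 0.68 top:[307. 190.] 0.73 -> [621.6 -97.4  22.1] 1.2903572601875595
jar_red_cap scene:[255. 160.] 0.70 top:[306. 237.] 0.60 -> [511.9 -94.2  13.7] 1.8399587362928624
jar_blue scene:[236. 252.] 0.68 top:[382. 216.] 0.59 -> [ 582.8 -296.4 -505.4] 143.4956877949983
jar_blue_cap scene:[189. 104.] 0.59 top:[398. 206.] 0.76 -> [ 566.4 -285.7   99.2] 1.315696916939528
jar_white scene:[370. 252.] 0.84 top:[159. 254.] 0.73 -> [481.8 257.7   4.2] 4.5408643013871925
crate scene:[372. 252.] 0.74 top:[164. 255.] 0.78 -> [478.1 253.8  -8.2] 1.146064714497518
liner_red scene:[400. 276.] 0.78 top:[124. 252.] 0.97 -> [487.5 337.9  19.7] 2.8394891228741206
liner_blue scene:[352. 233.] 0.78 top:[189. 254.] 0.82 -> [476.6 192.8  -5. ] 1.9185927897372776
liner_red_seat scene:[401. 276.] 0.79 top:[125. 258.] 0.83 -> [476.2 338.1   2.1] 3.8940999866000507
liner_blue_seat scene:[350. 231.] 0.70 top:[307. 239.] 0.72 -> [478.4  38.7 -33.3] 141.19798551639914
liner_red_tab scene:[221. 180.] 0.75 top:[127. 246.] 0.66 -> [610.2 155.3 345.8] 144.1621685443093
liner_blue_tab scene:[350. 236.] 0.45 top:[237. 162.] 0.50 -> [618.6 151.7 187.1] 96.41567480943884
loupe scene:[237. 254.] 0.54 top:[242. 162.] 0.75 -> [704.8  60.1 -11. ] 2.754951830866971
dome scene:[160. 206.] 0.76 top:[315. 136.] 0.90 -> [ 765.7 -130.8   15.3] 4.968923176289617
[228.8 581.6 404.7] [[ 0.9 -0.4  0. ]
 [-0.4 -0.9 -0. ]
 [ 0.  -0.  -1. ]] 85.43070702919843 2.25
```

View pics/top0.png

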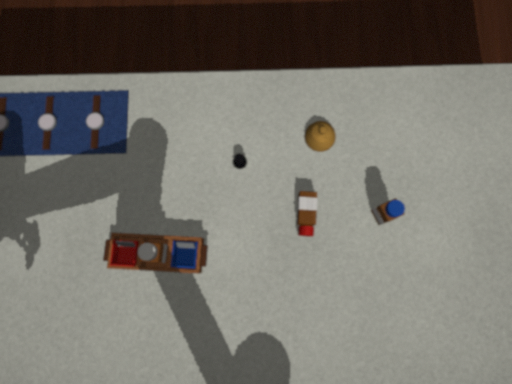

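View pics/scene0.png

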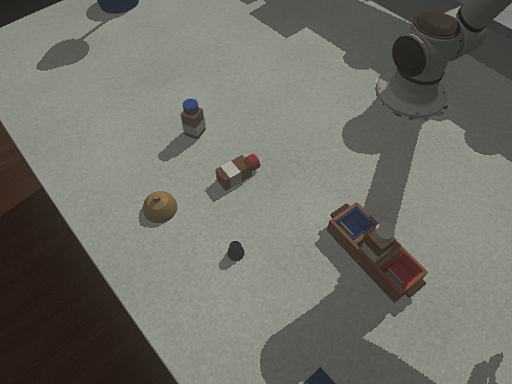

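The crate is at the left of the top view, around (160,254), with red, white and blue cells from +y to −y. The red jar lies at (307,212), the blue one stands at (390,212), the loupe is at (240,160) and the dome at (320,136). I'll move over the crate first, then the jars, for close views.

```bash
python3 -m pendant '{"offset":[[0.034,-0.045,0],[0.034,-0.045,0],[0.034,-0.045,0],[0.034,-0.045,0],[0.034,-0.045,0],[0.034,-0.045,0],[0.034,-0.045,0],[0,0,0],[0,0,0]],"rotation":[[0,0,3.3],[0,0,3.3],[0,0,3.3],[0,0,3.3],[0,0,3.3],[0,0,3.3],[0,0,3.3],[0,0,0],[0,0,0]]}' -1
cat > m.py <<'E'
from h import *
import sys
np.set_printoptions(precision=1,suppress=True)
p=viewer.camera("wrist");t=viewer.camera("top")
print(np.array(p["pose"])[:3,3])
for l,z in zip(sys.argv[2::2],sys.argv[3::2]):
    r=best(p,l,.2); q=best(t,l,.2)
    if r: 
        print(l,np.round(r["position"]),round(r["confidence"],2),atz(p,r["position"],float(z)),*(tri([(p,r["position"]),(t,q["position"])]) if q else ()))
save(p,sys.argv[1]);np.save("pics/last.npy",p,allow_pickle=True)
E
python3 m.py crate.png crate 0 liner_red_seat 8 liner_blue_seat 8 liner_red_tab 30 liner_blue_tab 30 jar_white 5
```

```text
clock: 3.15
ee_pos: [440.4, 301.3, 404.9]
orientation: [[1.0, 0.025, 0.0], [0.025, -1.0, 0.0], [0.0, -0.0, -1.0]]
wrist_force: [-0.3, -0.2, 0.5]
finger_gap: 85.4
grasp_force: 0.0
[512.  302.9 374.6]
liner_red_seat [222. 124.] 0.7 [478.6 336.    8. ] [477.5 337.   -0.7] 0.25646020574734724
liner_blue_seat [354. 130.] 0.63 [476.3 195.9   8. ] [475.5 194.5   2.8] 0.3180008087700304
liner_red_tab [227. 107.] 0.75 [497.4 329.   30. ] [497.7 328.7  33.5] 0.11857987026754492
liner_blue_tab [364. 118.] 0.65 [490.4 194.6  30. ] [492.8 191.3  21.5] 3.0511040723307925
jar_white [292. 121.] 0.61 [483.6 262.    5. ] [484.5 262.7  12.3] 0.31088687598528936
```

View pics/crate.png

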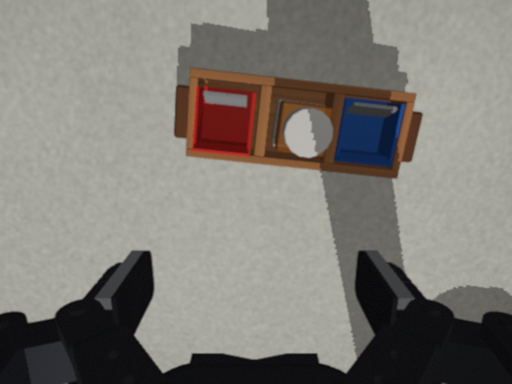

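```bash
python3 - <<'E'
from h import *
np.set_printoptions(precision=1,suppress=True)
p=np.load("pics/last.npy",allow_pickle=True).item()
C=np.array([atz(p,c,45) for c in [(190,70),(415,95),(398,176),(187,155)]]);print(C)
print(C.mean(0)); 
for a,b in((0,1),(3,2),(1,2),(0,3)): d=C[a]-C[b];print(np.linalg.norm(d),np.degrees(np.arctan2(d[1],d[0])))
L={c:np.array([atz(p,c_,49) for c_ in v]).mean(0) for c,v in dict(r=[(195,86),(257,92),(252,154),(193,150)],b=[(340,96),(406,103),(394,167),(334,160)]).items()};print(L)
E
# to the jars
python3 -m pendant '{"offset":[[0.01,-0.047,0],[0.01,-0.047,0],[0.01,-0.047,0],[0.01,-0.047,0],[0.01,-0.047,0],[0.01,-0.047,0],[0.01,-0.047,0],[0.01,-0.047,0],[0,-0.047,0],[0,-0.047,0],[0,0,0],[0,0,0]],"rotation":[[0,0,0],[0,0,0],[0,0,0],[0,0,0],[0,0,0],[0,0,0],[0,0,0],[0,0,0],[0,0,0],[0,0,0],[0,0,0],[0,0,0]]}'
python3 m.py jars.png jar_red 21 jar_red_cap 21 jar_blue 0 jar_blue_cap 104
```

```text
[[529.9 361.7  45. ]
 [513.8 154.   45. ]
 [436.6 158.7  45. ]
 [451.9 366.5  45. ]]
[483.  260.3  45. ]
208.2614827756937 85.55270165158942
208.38402487418278 85.7830678917531
77.34825767749408 -3.466646372825424
78.18402021226221 -3.565710300485868
{'r': array([485.3, 330.1,  49. ]), 'b': array([478.8, 194.4,  49. ])}
clock: 5.05
ee_pos: [519.5, -168.8, 404.4]
orientation: [[1.0, 0.026, -0.0], [0.026, -1.0, 0.0], [-0.0, -0.0, -1.0]]
wrist_force: [0.4, 1.1, -0.2]
finger_gap: 85.1
grasp_force: 0.0
[ 591.1 -167.2  374.2]
jar_red [188.  60.] 0.58 [ 618.9 -102.4   21. ]
jar_red_cap [179. 168.] 0.67 [512.3 -90.2  21. ]
jar_blue [359. 122.] 0.93 [ 563.9 -280.2    0. ]
jar_blue_cap [401. 131.] 0.73 [ 565.  -282.9  104. ] [543.   41.1 818.8] 92.82486766394292
```

View pics/jars.png

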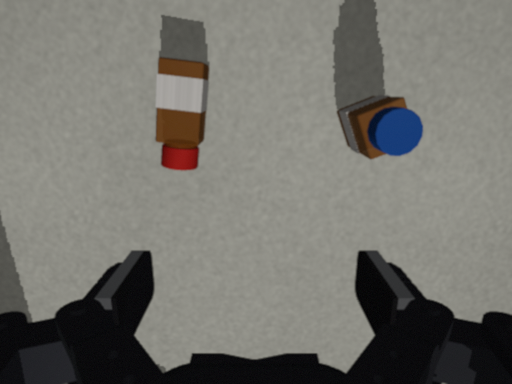

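```bash
python3 - <<'E'
from h import *
np.set_printoptions(precision=1,suppress=True)
p=np.load("pics/last.npy",allow_pickle=True).item()
for a,b,z in [((351,110),(404,97),78),((351,110),(373,158),78),((345,107),(385,95),0),((339,107),(358,153),0),((159,58),(156,140),30),((209,64),(203,141),30)]:
    d=atz(p,a,z)-atz(p,b,z);print(atz(p,a,z),np.linalg.norm(d),np.degrees(np.arctan2(d[1],d[0])))
print(np.array(monitor.sense()["qpos"]))
print(atz(p,(180,156),30),atz(p,(184,60),42))
E
```

```text
[ 578.9 -249.    78. ] 44.652410435491795 105.28129574311247
[ 578.9 -249.    78. ] 46.63516491526309 30.381861615838798
[ 578.6 -263.9    0. ] 42.9568718344671 108.18098532652536
[ 578.4 -257.5    0. ] 54.82866922291003 27.880259938052596
[619.5 -77.1  30. ] 77.32278315255623 -5.083917345120175
[ 615.4 -124.    30. ] 72.99577367310312 -5.266479684317197
[ -0.8  14.4 -10.7  -0.  -64.9  92.5]
[526.9 -93.7  30. ] [ 617.4 -102.8   42. ]
```

The blue jar stands with its cap at (396,131), turned about 20°. The red jar lies from foot (184,60) to cap (180,168). I'll look closer at the blue one.

```bash
python3 -m pendant '{"offset":[[0.007,-0.04,-0.032],[0.007,-0.04,-0.032],[0.006,-0.04,-0.032],[0,0,0],[0,0,0]],"rotation":[[0,0,6.2],[0,0,6.2],[0,0,6.2],[0,0,0],[0,0,0]]}'
python3 m.py blue.png jar_blue 0 jar_blue_cap 104
```

```text
clock: 6.05
ee_pos: [539.1, -284.5, 310.6]
orientation: [[0.939, 0.344, -0.002], [0.344, -0.939, 0.0], [-0.002, -0.001, -1.0]]
wrist_force: [0.0, 0.2, 0.8]
finger_gap: 85.4
grasp_force: 0.0
[ 606.2 -260.   280.2]
jar_blue [261. 151.] 0.94 [ 563.7 -281.     0. ]
jar_blue_cap [263. 184.] 0.77 [ 563.3 -280.9  104. ]
```

View pics/blue.png

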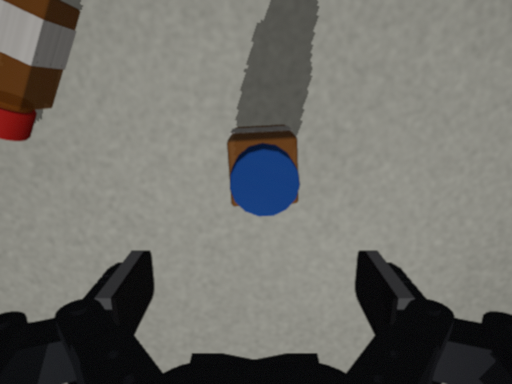

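```bash
python3 -m pendant '{"offset":[[0.0244,0.0035,0],[0,0,0],[0,0,-0.03],[0,0,-0.03],[0,0,-0.0325],[0,0,0]],"rotation":[[0,0,4],[0,0,0],[0,0,0],[0,0,0],[0,0,0],[0,0,0]]}' -1 && python3 -m pendant '{"offset":[[0,0,0],[0,0,0],[0,0,0],[0,0,0],[0,0,0],[0,0,0],[0,0,0],[0,0,0]],"rotation":[[0,0,0],[0,0,0],[0,0,0],[0,0,0],[0,0,0],[0,0,0],[0,0,0],[0,0,0]]}' 1 80
```

```text
clock: 6.95
ee_pos: [561.5, -279.3, 215.3]
orientation: [[0.912, 0.409, -0.009], [0.409, -0.912, 0.003], [-0.007, -0.006, -1.0]]
wrist_force: [-2.0, 1.1, 0.1]
finger_gap: 85.5
grasp_force: 0.0
clock: 7.75
ee_pos: [564.5, -280.5, 221.9]
orientation: [[0.912, 0.411, 0.005], [0.411, -0.912, -0.002], [0.004, 0.003, -1.0]]
wrist_force: [0.4, 0.7, 6.6]
finger_gap: 40.8
grasp_force: 81.9
```

```bash
python3 -m pendant '{"offset":[[0,0,0.03],[0,0,0.03],[0,0,0.03],[-0.01,0.047,0],[-0.01,0.047,0],[-0.011,0.047,0],[-0.011,0.047,0],[-0.011,0.047,0],[-0.011,0.047,0],[-0.011,0.047,0],[-0.011,0.047,0],[0,0,0],[0,0,0],[0,0,0]],"rotation":[[0,0,0],[0,0,0],[0,0,0],[0,0,7.7],[0,0,7.7],[0,0,7.7],[0,0,7.7],[0,0,7.7],[0,0,7.7],[0,0,7.7],[0,0,7.7],[0,0,0],[0,0,0],[0,0,0]]}'
python3 m.py hov.png liner_blue_seat 8 liner_blue 5 liner_blue_tab 30 crate 0 jar_white 5 liner_red_seat 8 jar_blue 93
```

```text
clock: 9.15
ee_pos: [477.3, 95.2, 309.2]
orientation: [[0.074, 0.997, -0.0], [0.997, -0.074, -0.0], [-0.0, -0.0, -1.0]]
wrist_force: [-0.4, 0.6, -1.7]
finger_gap: 40.7
grasp_force: 81.5
[482.5 166.4 279. ]
liner_blue_seat [243.  56.] 0.74 [476.  192.7   8. ]
liner_blue [244.  59.] 0.82 [476.9 190.5   5. ]
liner_blue_tab [266.  55.] 0.76 [492.1 189.9  30. ]
crate [240.  54.] 0.59 [474.1 194.7   0. ]
jar_blue [251. 218.] 0.63 [475.8  96.9  93. ]
```

View pics/hov.png

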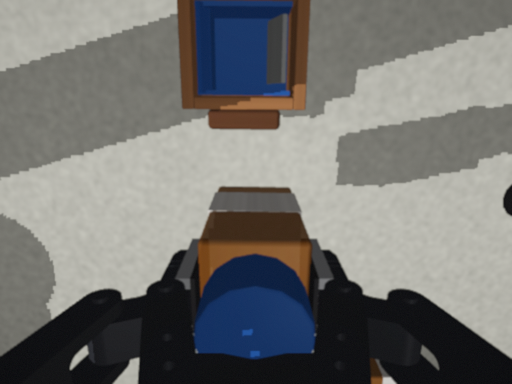

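```bash
python3 - <<'E'
from h import *
np.set_printoptions(precision=1,suppress=True)
p=np.load("pics/last.npy",allow_pickle=True).item()
for n,a,z in [("BL",(181,107),45),("BR",(306,108),45),("L",(179,0),45),("R",(311,0),45),("linL",(195,97),49),("linR",(292,97),49),("floorL",(216,82),8),("floorR@tab",(268,82),8)]: print(n,atz(p,a,z))
g=p["img"]; cv2.imwrite("pics/hovc.png",cv2.resize(g[0:135,160:330,::-1],None,fx=4,fy=4,interpolation=cv2.INTER_CUBIC))
s=monitor.sense();print(np.array(s["qpos"]),np.array(s["ee_pos"]))
E
```

```text
BL [433.5 160.4  45. ]
BR [516.2 153.8  45. ]
L [440.7 223.7  45. ]
R [521.2 217.8  45. ]
linL [444.2 166.1  49. ]
linR [506.8 161.6  49. ]
floorL [454.5 175.7   8. ]
floorR@tab [493.5 172.9   8. ]
[ 30.5  14.3 -26.3   0.  -49.4 145.3] [477.5  95.8 309.3]
```

View pics/hovc.png

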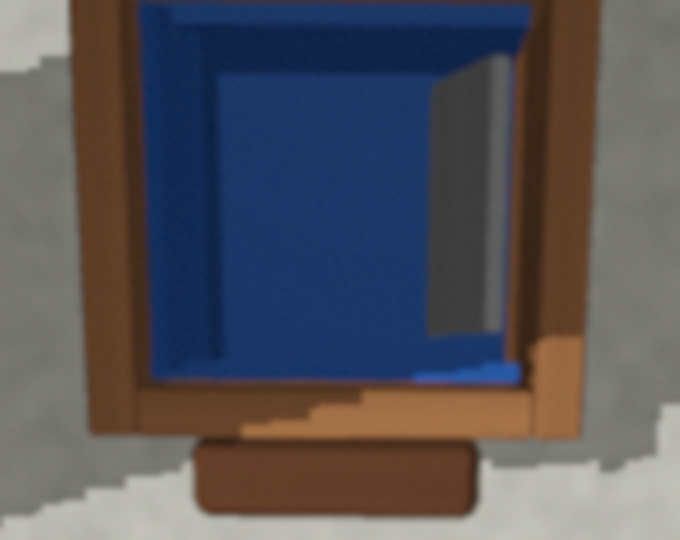

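The blue liner is clear: its floor's left edge is at (214,85), the tab sits on the +x side at (270,45), and the crate yaw is about −4.4°. Both match the earlier view.

```bash
python3 -m pendant '{"offset":[[0,0.0325,0],[0,0.0325,0],[0,0.0325,0],[0,0,0],[0,0,-0.018],[0,0,-0.018],[0,0,0],[0,0,0]],"rotation":[[0,0,0],[0,0,0],[0,0,0],[0,0,0],[0,0,0],[0,0,0],[0,0,0],[0,0,0]]}' 1 110
python3 - <<'E'
from h import *
np.set_printoptions(precision=1,suppress=True)
ps=[viewer.camera(n) for n in("wrist","scene","top")]
for l in("jar_blue","jar_blue_cap","liner_blue_seat"):
    o=[(p,best(p,l)["position"]) for p in ps if best(p,l)]
    print(l,[np.round(x[1]) for x in o],tri(o) if len(o)>1 else "", [atz(p,x,163 if "cap" in l else 55) for p,x in o])
s=ps[1]["img"][180:310,310:440,::-1]; w=ps[0]["img"][:,:,::-1]
cv2.imwrite("pics/ins.png",np.hstack([cv2.resize(s,(384,384),interpolation=cv2.INTER_CUBIC),w[:,64:448]]))
E
```

```text
clock: 10.75
ee_pos: [477.7, 193.0, 273.4]
orientation: [[0.073, 0.997, -0.0], [0.997, -0.073, -0.001], [-0.001, -0.0, -1.0]]
wrist_force: [1.1, -0.2, -1.9]
finger_gap: 40.5
grasp_force: 113.0
jar_blue [array([357., 220.]), array([185., 255.])] (array([474. , 192. ,  45.4]), np.float64(1.2049989881853913)) [array([478.9, 195.4,  55. ]), array([474.3, 189.1,  55. ])]
jar_blue_cap [array([256., 341.]), array([364., 193.]), array([173., 248.])] (array([482. , 192. , 156.8]), np.float64(3.6370068983166846)) [array([478.7, 197.6, 163. ]), array([487.3, 192.7, 163. ]), array([484.4, 191.6, 163. ])]
liner_blue_seat [array([403., 276.]), array([187., 255.])] (array([453.8, 272.5, -93.8]), np.float64(64.90057957471424)) [array([505.6, 341.1,  55. ]), array([474.2, 184.1,  55. ])]
```

View pics/ins.png

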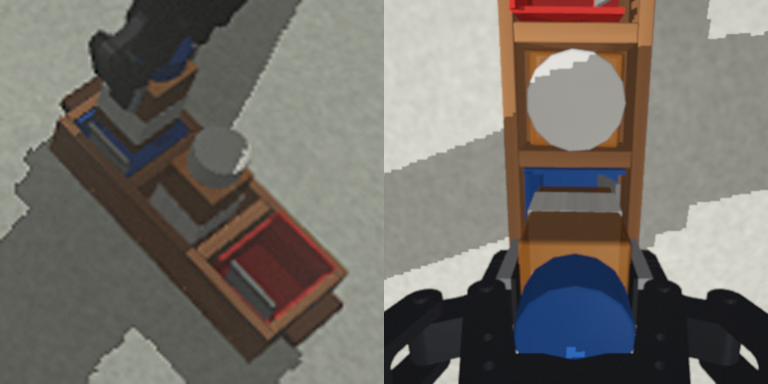

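The jar is over the blue cell and lined up with it; the white jar stands clear beside it. Lowering.

```bash
python3 -m pendant '{"offset":[[0,0,-0.005],[0,0,-0.005],[0,0,-0.005],[0,0,-0.005],[0,0,0]],"rotation":[[0,0,0],[0,0,0],[0,0,0],[0,0,0],[0,0,0]]}'
python3 -m pendant '{"offset":[[0,0,-0.004],[0,0,-0.004],[0,0,-0.004],[0,0,0]],"rotation":[[0,0,0],[0,0,0],[0,0,0],[0,0,0]]}'
```

```text
clock: 12.2
ee_pos: [477.3, 193.1, 252.3]
orientation: [[0.073, 0.997, -0.001], [0.997, -0.073, -0.001], [-0.001, -0.001, -1.0]]
wrist_force: [0.3, -0.4, -3.2]
finger_gap: 40.5
grasp_force: 113.4
clock: 12.6
ee_pos: [477.3, 193.1, 240.4]
orientation: [[0.073, 0.997, -0.001], [0.997, -0.073, -0.001], [-0.001, -0.001, -1.0]]
wrist_force: [-0.7, 0.6, -5.0]
finger_gap: 40.3
grasp_force: 113.1
```

```bash
python3 -m pendant '{"offset":[[0,0,-0.004],[0,0,-0.003],[0,0,-0.002],[0,0,0]],"rotation":[[0,0,0],[0,0,0],[0,0,0],[0,0,0]]}'
python3 -m pendant '{"offset":[[0,0,-0.002],[0,0,-0.002],[0,0,0],[0,0,0]],"rotation":[[0,0,0],[0,0,0],[0,0,0],[0,0,0]]}'
```

```text
clock: 13.0
ee_pos: [477.3, 193.1, 231.7]
orientation: [[0.073, 0.997, -0.001], [0.997, -0.073, -0.001], [-0.001, -0.001, -1.0]]
wrist_force: [-1.7, 0.4, -3.2]
finger_gap: 40.4
grasp_force: 113.2
clock: 13.4
ee_pos: [477.4, 193.1, 230.0]
orientation: [[0.072, 0.997, 0.0], [0.997, -0.072, -0.0], [-0.0, 0.0, -1.0]]
wrist_force: [-7.4, -0.6, 12.4]
finger_gap: 40.6
grasp_force: 115.1
```

```bash
python3 -m pendant '{"offset":[[0,0,-0.002],[0,0,-0.002],[0,0,0],[0,0,0]],"rotation":[[0,0,0],[0,0,0],[0,0,0],[0,0,0]]}'
python3 -m pendant '{"offset":[[0,0,-0.002],[0,0,-0.002],[0,0,0],[0,0,0]],"rotation":[[0,0,0],[0,0,0],[0,0,0],[0,0,0]]}'
```

```text
clock: 13.8
ee_pos: [477.3, 193.2, 229.9]
orientation: [[0.071, 0.997, 0.001], [0.997, -0.071, -0.001], [-0.001, 0.001, -1.0]]
wrist_force: [-16.3, -3.1, 38.2]
finger_gap: 40.2
grasp_force: 118.7
clock: 14.2
ee_pos: [477.1, 193.3, 229.8]
orientation: [[0.07, 0.998, 0.002], [0.998, -0.07, -0.001], [-0.001, 0.002, -1.0]]
wrist_force: [-26.0, -5.0, 64.8]
finger_gap: 40.2
grasp_force: 122.3
```

```bash
python3 -m pendant '{"offset":[[0,0,0.004],[0,0,0.0045],[0,0,0]],"rotation":[[0,0,0],[0,0,0],[0,0,0]]}'
python3 -m pendant '{"offset":[[0,0,0],[0,0,0],[0,0,0],[0,0,0],[0,0,0]],"rotation":[[0,0,0],[0,0,0],[0,0,0],[0,0,0],[0,0,0]]}' -1
python3 -m pendant '{"offset":[[0,0,0.02],[0,0,0.04],[0,0,0.05],[0,-0.02,0.05],[0,-0.03,0],[0,0,0],[0,0,0]],"rotation":[[0,0,0],[0,0,0],[0,0,0],[0,0,0],[0,0,0],[0,0,0],[0,0,0]]}'
python3 - <<'E'
from h import *
np.set_printoptions(precision=1,suppress=True)
ps=[viewer.camera(n) for n in("wrist","scene","top")]
for l in("jar_blue","jar_blue_cap","jar_white"):
    o=[(p,best(p,l)["position"]) for p in ps if best(p,l)]
    print(l,[np.round(x[1]) for x in o],tri(o) if len(o)>1 else "", [atz(p,x,112 if "cap" in l else 8) for p,x in o])
s=ps[1]["img"][180:310,310:440,::-1]; w=ps[0]["img"][:,:,::-1]
cv2.imwrite("pics/bl2.png",np.hstack([cv2.resize(s,(384,384),interpolation=cv2.INTER_CUBIC),w[:,64:448]]))
E
```

```text
clock: 14.5
ee_pos: [477.4, 193.2, 230.0]
orientation: [[0.073, 0.997, 0.001], [0.997, -0.073, 0.001], [0.001, 0.001, -1.0]]
wrist_force: [-7.6, 0.3, 14.4]
finger_gap: 40.6
grasp_force: 115.3
clock: 15.0
ee_pos: [477.8, 193.3, 228.6]
orientation: [[0.073, 0.997, 0.0], [0.997, -0.073, -0.0], [-0.0, 0.0, -1.0]]
wrist_force: [-0.5, 0.8, 0.3]
finger_gap: 85.4
grasp_force: 0.0
clock: 15.7
ee_pos: [477.4, 144.2, 385.1]
orientation: [[0.074, 0.997, -0.0], [0.997, -0.074, 0.0], [0.0, -0.0, -1.0]]
wrist_force: [0.8, 1.2, 0.5]
finger_gap: 85.6
grasp_force: 0.0
jar_blue [array([250., 120.]), array([354., 231.])] (array([476.3, 192.5,   7.1]), np.float64(3.37443704243339)) [array([477.3, 189.3,   8. ]), array([475.9, 195.9,   8. ])]
jar_blue_cap [array([250., 126.]), array([360., 204.])] (array([478.7, 191.8, 112.4]), np.float64(1.5838849788202845)) [array([478.2, 193.3, 112. ]), array([478.9, 190.1, 112. ])]
jar_white [array([250.,  42.]), array([373., 248.])] (array([483.1, 257.4,  22. ]), np.float64(1.6086860524542514)) [array([482.3, 260.7,   8. ]), array([476.1, 253.6,   8. ])]
```

View pics/bl2.png

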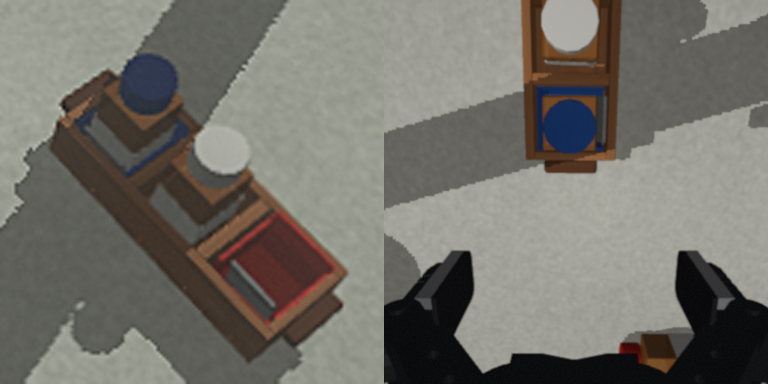

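Blue is seated: its cap top is at 112 mm, it is upright in the liner, and the white jar has not moved. Next is the red jar. I'll approach it tilted 50° forward, gripping its sides.

```bash
python3 -m pendant '{"offset":[[-0.0033,-0.0208,-0.01],[-0.0033,-0.0208,-0.01],[-0.0033,-0.0208,-0.01],[-0.0033,-0.0208,-0.013],[-0.0033,-0.0208,-0.014],[-0.0033,-0.0208,-0.014],[-0.0033,-0.0208,-0.014],[-0.0033,-0.0208,-0.015],[-0.0033,-0.0208,-0.015],[-0.0033,-0.0208,-0.015],[-0.0033,-0.0208,-0.015],[0,0,0],[0,0,0],[0,0,0],[0,0,0],[0,0,0],[0,0,0],[0,0,0],[0,0,0],[0,0,0]],"rotation":[[0,0,-8.3],[0,0,-8.3],[0,0,-8.3],[0,0,-8.3],[0,0,-8.3],[0,0,-8.3],[0,0,-8.3],[0,0,-8.3],[0,0,-8.3],[0,0,-8.3],[0,0,-8.3],[-0.69,-7.1,0],[-0.69,-7.1,0],[-0.69,-7.1,0],[-0.69,-7.1,0],[-0.69,-7.1,0],[-0.69,-7.1,0],[-0.69,-7.1,0],[0,0,0],[0,0,0]]}'
python3 - <<'E'
from h import *
np.set_printoptions(precision=2,suppress=True)
ps=[viewer.camera(n) for n in("wrist","scene","top")]
for l in("jar_red","jar_red_cap"):
    o=[(p,best(p,l)["position"]) for p in ps if best(p,l)]
    print(l,[np.round(x[1]) for x in o],tri(o) if len(o)>1 else "", [atz(p,x,21) for p,x in o])
s=monitor.sense();R=np.array(s["orientation"]);print(np.array(s["ee_pos"]),R,"grasp pt",np.array(s["ee_pos"])+155*R[:,2],np.array(s["qpos"]))
cv2.imwrite("pics/red.png",ps[0]["img"][:,:,::-1])
E
```

```text
clock: 18.6
ee_pos: [464.6, -144.8, 296.7]
orientation: [[0.794, -0.031, 0.607], [-0.074, -0.996, 0.046], [0.603, -0.082, -0.793]]
wrist_force: [0.6, 0.7, 0.3]
finger_gap: 85.2
grasp_force: 0.0
jar_red [array([225., 231.]), array([221., 181.]), array([309., 192.])] (array([ 619.19, -101.09,   16.53]), np.float64(1.9891196146009755)) [array([ 618.91, -101.02,   21.  ]), array([620.6 , -96.77,  21.  ]), array([ 618.09, -102.48,   21.  ])]
jar_red_cap [array([208., 361.]), array([256., 161.]), array([305., 236.])] (array([514.06, -88.68,  16.33]), np.float64(2.5582595679876983)) [array([514.29, -87.92,  21.  ]), array([518.72, -87.11,  21.  ]), array([511.74, -88.36,  21.  ])]
[ 464.49 -144.48  296.41] [[ 0.79 -0.03  0.61]
 [-0.07 -1.    0.05]
 [ 0.6  -0.08 -0.79]] grasp pt [ 558.7  -137.21  173.55] [  0.65  11.16 -32.43 -14.53  -9.2   99.6 ]
```

View pics/red.png

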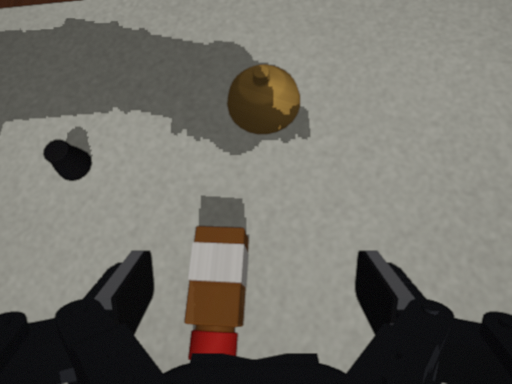

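Joint 5 stops at its limit, so forward tilt is capped at about 37°. Backward lean is free, though, so I'll grasp at 20° tilt and stand the jar up with the tool leaning 70° back.

```bash
cat > t.py <<'E'
from h import *
from scipy.spatial.transform import Rotation as Ro
import sys
np.set_printoptions(precision=2,suppress=True)
# usage: t.py yaw tilt gx gy gz  (grasp point target)
yaw,t,gx,gy,gz=map(float,sys.argv[1:6]); y,t=np.radians(yaw),np.radians(t)
f=np.array([np.cos(y),np.sin(y),0]);Z=np.array([0,0,1.])
z=np.sin(t)*f-np.cos(t)*Z;x=np.cos(t)*f+np.sin(t)*Z;R=np.c_[x,np.cross(z,x),z]
s=monitor.sense();R0=np.array(s["orientation"])
print("TCP",np.array([gx,gy,gz])-155*z,"d",np.array([gx,gy,gz])-155*z-s["ee_pos"],"rot",(Ro.from_matrix(R)*Ro.from_matrix(R0).inv()).as_rotvec(degrees=True),np.array(s["qpos"]))
E
python3 t.py -6.2 20 561.3 -94.7 24
```

```text
TCP [508.6  -88.97 169.65] d [  44.11   55.51 -126.76] rot [-3.46 17.58 -3.72] [  0.65  11.16 -32.43 -14.53  -9.2   99.6 ]
```

```bash
python3 -m pendant '{"offset":[[0.0147,0.0185,-0.015],[0.0147,0.0185,-0.015],[0.0147,0.0185,-0.015],[0,0,0],[0,0,0]],"rotation":[[-1.15,5.86,-1.24],[-1.15,5.86,-1.24],[-1.15,5.86,-1.24],[0,0,0],[0,0,0]]}'; python3 t.py -6.2 20 561.3 -94.7 24
```

```text
clock: 19.85
ee_pos: [500.7, -106.6, 263.3]
orientation: [[0.916, -0.092, 0.391], [-0.095, -0.995, -0.011], [0.39, -0.028, -0.92]]
wrist_force: [0.1, -0.7, 1.2]
finger_gap: 85.3
grasp_force: 0.0
TCP [508.6  -88.97 169.65] d [  7.94  17.61 -93.62] rot [-1.27  3.1  -0.89] [  6.36  16.88 -38.33  14.55 -12.36  64.45]
```

```bash
python3 -m pendant '{"offset":[[0.004,0.0088,0],[0.004,0.0088,0],[0,0,0],[0,0,0]],"rotation":[[-0.63,1.55,-0.45],[-0.63,1.55,-0.45],[0,0,0],[0,0,0]]}'; python3 t.py -6.2 20 561.3 -94.7 24
```

```text
clock: 20.25
ee_pos: [508.4, -89.6, 264.3]
orientation: [[0.933, -0.11, 0.342], [-0.103, -0.994, -0.037], [0.344, -0.001, -0.939]]
wrist_force: [-0.1, -0.4, 1.0]
finger_gap: 85.5
grasp_force: 0.0
TCP [508.6  -88.97 169.65] d [  0.21   0.67 -94.62] rot [-0.05  0.13  0.09] [  8.32  17.3  -38.19  18.44 -15.74  58.43]
```

```bash
python3 -m pendant '{"offset":[[0,0,-0.02],[0,0,-0.02],[0,0,-0.01],[0,0,0],[0,0,0]],"rotation":[[0,0,0],[0,0,0],[0,0,0],[0,0,0],[0,0,0]]}'; python3 t.py -6.2 20 561.3 -94.7 24;python3 t.py -6.2 12 561.3 -94.7 24
```

```text
clock: 20.75
ee_pos: [514.3, -93.9, 223.0]
orientation: [[0.939, -0.106, 0.328], [-0.104, -0.994, -0.026], [0.329, -0.009, -0.944]]
wrist_force: [-0.1, 0.3, 0.1]
finger_gap: 85.4
grasp_force: 0.0
TCP [508.6  -88.97 169.65] d [ -5.66   4.95 -53.38] rot [-0.61 -0.73 -0.1 ] [  6.79  21.66 -41.09  24.01  -9.17  53.9 ]
TCP [529.26 -91.22 175.61] d [ 15.01   2.7  -47.42] rot [ 0.24  7.22 -0.06] [  6.79  21.66 -41.09  24.01  -9.17  53.9 ]
```

```bash
python3 t.py -6.2 8 555.4 -94 23; python3 -m pendant '{"offset":[[0.007,0.001,0],[0.007,0.001,0],[0,0,0],[0,0,0]],"rotation":[[0,5,0],[0,6,0],[0,0,0],[0,0,0]]}'; python3 t.py -6.2 8 555.4 -94 23
```

```text
TCP [533.95 -91.67 176.49] d [ 19.7    2.25 -46.54] rot [ 0.67 11.2  -0.04] [  6.79  21.66 -41.09  24.01  -9.17  53.9 ]
clock: 21.15
ee_pos: [527.8, -92.4, 223.2]
orientation: [[0.983, -0.107, 0.151], [-0.104, -0.994, -0.029], [0.153, 0.013, -0.988]]
wrist_force: [0.1, 0.8, -0.1]
finger_gap: 85.5
grasp_force: 0.0
TCP [533.95 -91.67 176.49] d [  6.13   0.74 -46.69] rot [ 0.85  0.74 -0.07] [  8.02  23.96 -29.97   6.18 -27.82  70.65]
```

```bash
python3 -m pendant '{"offset":[[0.006,0.0008,-0.01],[0,0,-0.018],[0,0,-0.0185],[0,0,0],[0,0,0]],"rotation":[[0.85,0.75,0],[0,0,0],[0,0,0],[0,0,0],[0,0,0]]}'; python3 t.py -6.2 8 555.4 -94 23
```

```text
clock: 21.65
ee_pos: [533.1, -91.8, 176.4]
orientation: [[0.985, -0.106, 0.135], [-0.105, -0.994, -0.015], [0.136, 0.001, -0.991]]
wrist_force: [0.2, -0.2, 0.1]
finger_gap: 85.4
grasp_force: 0.0
TCP [533.95 -91.67 176.49] d [0.85 0.11 0.11] rot [ 0.02 -0.21 -0.1 ] [  7.81  28.84 -30.48   4.85 -23.19  71.77]
```

```bash
python3 -m pendant '{"offset":[[0,0,0],[0,0,0],[0,0,0],[0,0,0],[0,0,0],[0,0,0],[0,0,0]],"rotation":[[0,0,0],[0,0,0],[0,0,0],[0,0,0],[0,0,0],[0,0,0],[0,0,0]]}' 1 100; python3 -m pendant '{"offset":[[0,0,0.02],[0,0,0.04],[0,0,0.04],[0,0,0.04],[0.005,-0.0005,0],[0.005,-0.0005,0],[0.005,-0.0005,0],[0.005,-0.0005,0],[0.005,-0.0005,0],[0.005,-0.0005,0],[0.005,-0.0005,0],[0.005,-0.0005,0],[0.005,-0.0005,0],[0.005,-0.0005,0],[0.005,-0.0005,0],[0.005,-0.0005,0],[0,0,0],[0,0,0],[0,0,0]],"rotation":[[0,0,0],[0,0,0],[0,0,0],[0,0,0],[0.81,7.46,0],[0.81,7.46,0],[0.81,7.46,0],[0.81,7.46,0],[0.81,7.46,0],[0.81,7.46,0],[0.81,7.46,0],[0.81,7.46,0],[0.81,7.46,0],[0.81,7.46,0],[0.81,7.46,0],[0.81,7.46,0],[0,0,0],[0,0,0],[0,0,0]]}'
python3 t.py -6.2 -82 440 -81 64
python3 - <<'E'
from h import *
np.set_printoptions(precision=2,suppress=True)
ps=[viewer.camera(n) for n in("scene","top")]
for l in("jar_red","jar_red_cap"):
    o=[(p,best(p,l)["position"]) for p in ps if best(p,l)]
    print(l,[np.round(x[1]) for x in o],tri(o) if len(o)>1 else "")
s=monitor.sense();R=np.array(s["orientation"]);print("grasp pt",np.array(s["ee_pos"])+155*R[:,2])
E
```

```text
clock: 22.35
ee_pos: [534.2, -91.4, 177.4]
orientation: [[0.985, -0.106, 0.137], [-0.105, -0.994, -0.014], [0.138, -0.0, -0.99]]
wrist_force: [-2.5, 1.5, 6.0]
finger_gap: 40.9
grasp_force: 101.3
clock: 24.25
ee_pos: [593.7, -97.5, 316.7]
orientation: [[0.138, -0.108, -0.985], [-0.013, -0.994, 0.107], [-0.99, -0.002, -0.138]]
wrist_force: [-0.9, -0.6, -0.9]
finger_gap: 40.9
grasp_force: 100.9
TCP [592.59 -97.58  85.57] d [  -1.07   -0.12 -231.1 ] rot [-0.09 -0.04 -0.01] [   3.51   40.79    9.47  -14.96 -139.65   77.22]
jar_red [array([286.,  82.]), array([314., 269.])] (array([438.4 , -78.98, 230.2 ]), np.float64(1.92544543842384))
jar_red_cap [array([327., 273.])] 
grasp pt [441.13 -80.89 295.44]
```

```bash
python3 -m pendant '{"offset":[[0,0,-0.03],[0,0,-0.04],[0,0,-0.04],[0,0,-0.04],[0,0,-0.04],[0,0,-0.03],[0,0,0],[0,0,0]],"rotation":[[0,0,0],[0,0,0],[0,0,0],[0,0,0],[0,0,0],[0,0,0],[0,0,0],[0,0,0]]}'
python3 t.py -6.2 -82 440 -81 64
python3 - <<'E'
from h import *
np.set_printoptions(precision=2,suppress=True)
ps=[viewer.camera(n) for n in("scene","top")]
for l in("jar_red","jar_red_cap"):
    o=[(p,best(p,l)["position"]) for p in ps if best(p,l)]
    print(l,[np.round(x[1]) for x in o],tri(o) if len(o)>1 else "")
cv2.imwrite("pics/std.png",ps[0]["img"][:,:,::-1])
E
```

```text
clock: 25.5
ee_pos: [594.2, -97.6, 96.5]
orientation: [[0.133, -0.107, -0.985], [-0.013, -0.994, 0.106], [-0.991, -0.001, -0.134]]
wrist_force: [-0.5, 0.4, -1.6]
finger_gap: 40.9
grasp_force: 100.9
TCP [592.59 -97.58  85.57] d [ -1.61   0.03 -10.97] rot [-0.09 -0.29 -0.05] [   3.69   57.25    4.88  -11.21 -119.34   83.18]
jar_red [array([402., 274.]), array([301., 266.])] (array([453.84, 129.02,   9.95]), np.float64(204.5406470532242))
jar_red_cap []
```

View pics/std.png

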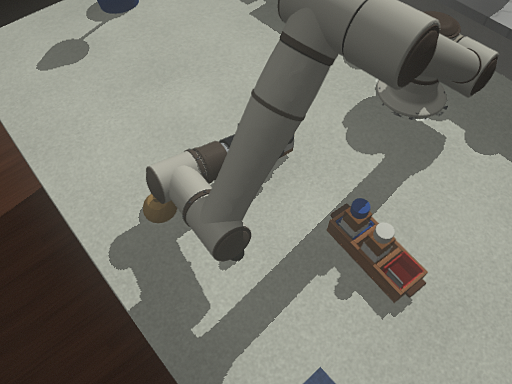

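The tool is horizontal, but the wrist hangs close above the loupe (236,250) and the dome (160,206). I'll shift toward the robot before the last few millimetres.

```bash
python3 -m pendant '{"offset":[[-0.03,0,0.003],[-0.03,0,0],[0,0,-0.003],[0,0,-0.004],[0,0,0],[0,0,0]],"rotation":[[0,0,0],[0,0,0],[0,0,0],[0,0,0],[0,0,0],[0,0,0]]}'
python3 -m pendant '{"offset":[[0,0,-0.002],[0,0,-0.002],[0,0,-0.002],[0,0,0],[0,0,0]],"rotation":[[0,0,0],[0,0,0],[0,0,0],[0,0,0],[0,0,0]]}'
python3 t.py -6.2 -82 380 -81 64
```

```text
clock: 26.5
ee_pos: [534.6, -97.5, 92.1]
orientation: [[0.135, -0.108, -0.985], [-0.013, -0.994, 0.107], [-0.991, -0.002, -0.136]]
wrist_force: [0.5, -0.0, -1.2]
finger_gap: 41.1
grasp_force: 100.9
clock: 27.0
ee_pos: [533.9, -97.5, 86.2]
orientation: [[0.134, -0.108, -0.985], [-0.013, -0.994, 0.107], [-0.991, -0.002, -0.135]]
wrist_force: [-1.0, -0.6, -1.6]
finger_gap: 41.4
grasp_force: 100.9
TCP [532.59 -97.58  85.57] d [-1.29 -0.06 -0.62] rot [-0.11 -0.24 -0.01] [   4.05   55.09   -5.07  -10.93 -111.61   84.62]
```

```bash
python3 -m pendant '{"offset":[[0,0,-0.002],[0,0,-0.002],[0,0,0],[0,0,0]],"rotation":[[0,0,0],[0,0,0],[0,0,0],[0,0,0]]}'
python3 - <<'E'
from h import *
np.set_printoptions(precision=2,suppress=True)
ps=[viewer.camera(n) for n in("scene","top")]
for l in("dome","loupe","jar_red"):
    o=[(p,best(p,l)["position"],best(p,l)["confidence"]) for p in ps if best(p,l)]
    print(l,[(np.round(x[1]),x[2]) for x in o])
E
```

```text
clock: 27.4
ee_pos: [534.2, -97.4, 84.0]
orientation: [[0.13, -0.106, -0.986], [-0.012, -0.994, 0.106], [-0.991, -0.002, -0.131]]
wrist_force: [1.3, 1.9, 7.5]
finger_gap: 40.7
grasp_force: 101.4
dome [(array([157., 209.]), 0.96), (array([311., 299.]), 0.67)]
loupe [(array([237., 252.]), 0.69)]
jar_red [(array([296., 140.]), 0.5), (array([301., 292.]), 0.57)]
```

```bash
python3 -m pendant '{"offset":[[0,0,0.001],[0,0,0],[0,0,0],[0,0,0],[0,0,0]],"rotation":[[0,0,0],[0,0,0],[0,0,0],[0,0,0],[0,0,0]]}' -1; python3 -m pendant '{"offset":[[0.015,-0.0016,0.002],[0.015,-0.0016,0.004],[0.015,-0.0016,0.01],[0.015,-0.0016,0.02],[0.01,-0.001,0.04],[0,0,0.05],[0,0,0.05],[0,0,0.05],[0,0,0.03],[0,0,0.03],[0,0,0],[0,0,0]],"rotation":[[0,0,0],[0,0,0],[0,0,0],[0,0,0],[0,0,0],[0,0,0],[0,0,0],[0,0,0],[0,0,0],[0,0,0],[0,0,0],[0,0,0]]}'
python3 - <<'E'
from h import *
np.set_printoptions(precision=2,suppress=True)
ps=[viewer.camera(n) for n in("scene","top")]
for l in("jar_red","jar_red_cap"):
    o=[(p,best(p,l)["position"]) for p in ps if best(p,l)]
    print(l,[np.round(x[1]) for x in o],tri(o) if len(o)>1 else "")
E
python3 t.py -6.2 0 345 -79 200
```

```text
clock: 28.8
ee_pos: [533.8, -97.6, 83.1]
orientation: [[0.134, -0.108, -0.985], [-0.013, -0.994, 0.107], [-0.991, -0.002, -0.135]]
wrist_force: [0.4, 0.1, 1.5]
finger_gap: 85.2
grasp_force: 0.0
clock: 30.0
ee_pos: [603.5, -104.9, 369.8]
orientation: [[0.136, -0.108, -0.985], [-0.012, -0.994, 0.108], [-0.991, -0.002, -0.137]]
wrist_force: [-0.2, 1.1, 0.5]
finger_gap: 85.1
grasp_force: 0.0
jar_red [array([299., 140.]), array([305., 292.])] (array([380.6 , -80.68,   3.95]), np.float64(3.887788045162847))
jar_red_cap [array([303., 114.]), array([312., 301.])] (array([368.39, -86.79,  86.16]), np.float64(1.8022537599553754))
TCP [345. -79. 355.] d [-258.96   25.91  -13.83] rot [ -8.95 -81.79  -0.07] [   2.78   38.83   14.46  -16.38 -146.73   75.06]
```

```bash
python3 -m pendant '{"offset":[[-0.0207,0.0023,0],[-0.0207,0.0023,0],[-0.0207,0.0023,0],[-0.0207,0.0023,0],[-0.0207,0.0023,0],[-0.0207,0.0023,-0.006],[-0.0207,0.0023,-0.006],[-0.0207,0.0023,-0.007],[-0.0207,0.0023,-0.007],[-0.0207,0.0023,-0.007],[-0.0207,0.0023,-0.007],[0,0,0],[0,0,0],[0,0,0]],"rotation":[[-0.81,-7.44,0],[-0.81,-7.44,0],[-0.81,-7.44,0],[-0.81,-7.44,0],[-0.81,-7.44,0],[-0.81,-7.44,0],[-0.81,-7.44,0],[-0.81,-7.44,0],[-0.81,-7.44,0],[-0.81,-7.44,0],[-0.81,-7.44,0],[0,0,0],[0,0,0],[0,0,0]]}'
python3 m.py r2.png jar_red 0 jar_red_cap 104; python3 t.py -6.2 0 380 -81 63
```

```text
clock: 31.9
ee_pos: [377.4, -79.4, 330.1]
orientation: [[0.994, -0.106, 0.003], [-0.106, -0.994, -0.0], [0.003, -0.0, -1.0]]
wrist_force: [0.8, -0.5, 0.3]
finger_gap: 85.4
grasp_force: 0.0
[448.7 -87.3 300.1]
jar_red [256. 177.] 0.9 [376.8 -81.1   0. ] [378.7 -80.5   5.4] 0.9766229482838269
jar_red_cap [252. 214.] 0.94 [378.7 -78.7 104. ] [373.7 -82.8  98.6] 5.274880331995104
TCP [380. -81. 218.] d [   3.24   -1.4  -111.18] rot [ 0.02  0.06 -0.06] [ 12.6    2.77 -37.29   0.05 -49.89  71.23]
```

View pics/r2.png

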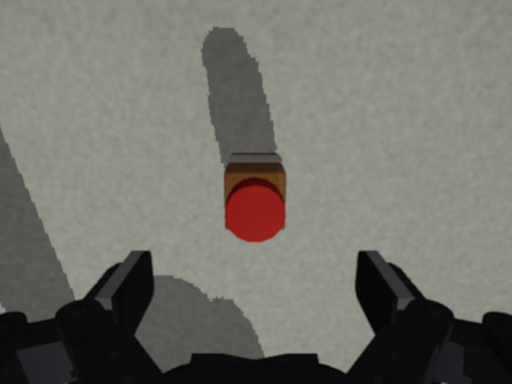

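The red jar stands upright, square to the gripper, with its cap at (255,212). Regrasping from above.

```bash
python3 -m pendant '{"offset":[[0.0005,-0.001,-0.028],[0,0,-0.028],[0,0,-0.028],[0,0,-0.027],[0,0,0],[0,0,0]],"rotation":[[0,0,0],[0,0,0],[0,0,0],[0,0,0],[0,0,0],[0,0,0]]}'; python3 -m pendant '{"offset":[[0,0,0],[0,0,0],[0,0,0],[0,0,0],[0,0,0],[0,0,0],[0,0,0],[0,0,0]],"rotation":[[0,0,0],[0,0,0],[0,0,0],[0,0,0],[0,0,0],[0,0,0],[0,0,0],[0,0,0]]}' 1 110
```

```text
clock: 32.8
ee_pos: [377.2, -80.6, 218.4]
orientation: [[0.994, -0.106, 0.0], [-0.106, -0.994, -0.001], [0.001, 0.001, -1.0]]
wrist_force: [0.1, 0.3, -0.2]
finger_gap: 85.7
grasp_force: 0.0
clock: 33.6
ee_pos: [377.3, -80.4, 219.6]
orientation: [[0.994, -0.106, 0.004], [-0.106, -0.994, -0.0], [0.004, -0.0, -1.0]]
wrist_force: [-0.9, 1.8, 7.2]
finger_gap: 40.4
grasp_force: 110.3
```

```bash
python3 -m pendant '{"offset":[[0,0,0.03],[0,0,0.04],[0,0,0.04],[0,0,0.04],[0.01,0.037,0],[0.01,0.037,0],[0.01,0.037,0],[0.01,0.037,0],[0.01,0.037,0],[0.01,0.037,0],[0.01,0.037,0],[0.01,0.037,0],[0.01,0.037,0],[0.01,0.037,0],[0.01,0.037,0],[0,0,0],[0,0,0],[0,0,0]],"rotation":[[0,0,0],[0,0,0],[0,0,0],[0,0,0],[0,0,8.33],[0,0,8.33],[0,0,8.33],[0,0,8.33],[0,0,8.33],[0,0,8.33],[0,0,8.33],[0,0,8.33],[0,0,8.33],[0,0,8.33],[0,0,8.33],[0,0,0],[0,0,0],[0,0,0]]}'; python3 t.py 85.6 0 487.8 328.8 115
```

```text
clock: 35.4
ee_pos: [486.2, 325.5, 368.1]
orientation: [[0.08, 0.997, -0.001], [0.997, -0.08, 0.001], [0.001, -0.001, -1.0]]
wrist_force: [0.2, -0.7, -1.1]
finger_gap: 40.5
grasp_force: 111.4
TCP [487.8 328.8 270. ] d [  1.56   3.35 -98.13] rot [-0.05 -0.04  0.17] [ 49.63  19.8   -8.43  -0.07 -61.76 125.83]
```

```bash
python3 - <<'E'
from h import *
np.set_printoptions(precision=1,suppress=True)
# crate.png calib: rebuild from last camera intrinsics + pose at TCP offset (same orientation in jars shot, shift)
p=viewer.camera("wrist"); t=viewer.camera("top"); s=viewer.camera("scene")
y=np.radians(-4.4);ex=np.array([np.cos(y),np.sin(y)]);ey=np.array([-np.sin(y),np.cos(y)])
for l,g in (("liner_red",(488.2,329.6)),("liner_blue",(477.7,194.))):
  for n,q in(("top",t),("scene",s),("wrist",p)):
    r=models.silhouettes(q,l)
    if not r or r[0]["confidence"]<.3: continue
    c=max(cv2.findContours(r[0]["region"].astype(np.uint8),0,2)[0],key=len)[:,0,:]
    X=np.array([atz(q,a,49)[:2] for a in c])-g
    u,v=X@ex,X@ey
    print(l,n,round(r[0]["confidence"],2),"x",u.min(),u.max(),"y",v.min(),v.max(),"mid",(u.min()+u.max())/2,(v.min()+v.max())/2)
E
```

```text
liner_red top 0.89 x -33.36471723380996 24.362682701209824 y -28.120918269466145 28.184386535603622 mid -4.501017266300069 0.0317341330687384
liner_red scene 0.91 x -32.01290801520808 38.83341086227844 y -25.63490709637273 30.277299343058555 mid 3.410251423535179 2.3211961233429133
liner_red wrist 0.73 x -33.02204157970655 24.291215604601405 y -9.514008500214747 30.463889242363297 mid -4.365412987552574 10.474940371074275
liner_blue top 0.78 x 11.76605874987166 30.55953867028874 y -27.93076842685337 23.535319050751482 mid 21.1627987100802 -2.1977246880509433
liner_blue scene 0.49 x 20.406527842568547 36.98614249012706 y -27.60336848146885 28.35021651148867 mid 28.6963351663478 0.3734240150099115
```

My liner estimate holds within about 1 mm in the top and wrist views. Lowering the red jar.

```bash
python3 -m pendant '{"offset":[[0.0015,0.0035,0],[0,0,-0.03],[0,0,-0.035],[0,0,-0.03],[0,0,0],[0,0,0],[0,0,0]],"rotation":[[0,0,0],[0,0,0],[0,0,0],[0,0,0],[0,0,0],[0,0,0],[0,0,0]]}'; python3 t.py 85.6 0 487.9 329.2 100
```

```text
clock: 36.55
ee_pos: [488.9, 330.7, 275.3]
orientation: [[0.078, 0.997, 0.003], [0.997, -0.078, 0.004], [0.004, 0.003, -1.0]]
wrist_force: [1.0, -0.4, -1.2]
finger_gap: 40.5
grasp_force: 111.4
TCP [487.9 329.2 255. ] d [ -0.98  -1.46 -20.35] rot [-0.23  0.19  0.05] [ 49.78  25.57 -14.31  -0.   -49.81 125.77]
```

```bash
python3 -m pendant '{"offset":[[-0.0003,-0.0007,-0.004],[0,0,-0.005],[0,0,-0.005],[0,0,-0.005],[0,0,0],[0,0,0]],"rotation":[[0,0,0],[0,0,0],[0,0,0],[0,0,0],[0,0,0],[0,0,0]]}';python3 -m pendant '{"offset":[[0,0,-0.005],[0,0,-0.005],[0,0,-0.005],[0,0,0]],"rotation":[[0,0,0],[0,0,0],[0,0,0],[0,0,0]]}'
```

```text
clock: 37.15
ee_pos: [491.3, 329.8, 266.2]
orientation: [[0.073, 0.997, 0.015], [0.997, -0.074, 0.006], [0.008, 0.015, -1.0]]
wrist_force: [-5.0, -10.9, 41.6]
finger_gap: 40.5
grasp_force: 116.9
clock: 37.55
ee_pos: [494.0, 331.4, 263.5]
orientation: [[0.068, 0.997, 0.029], [0.998, -0.068, 0.012], [0.014, 0.028, -1.0]]
wrist_force: [-14.9, -19.2, 89.3]
finger_gap: 40.5
grasp_force: 125.4
```

Contact came early, about 45 mm up, so the jar is resting on a rim. Backing off to measure.

```bash
python3 -m pendant '{"offset":[[0,0,0.02],[0,0,0.03],[0,0,0.02],[0,0,0],[0,0,0],[0,0,0]],"rotation":[[0,0,0],[0,0,0],[0,0,0],[0,0,0],[0,0,0],[0,0,0]]}'; python3 - <<'E'
from h import *
np.set_printoptions(precision=1,suppress=True)
s=monitor.sense();R=np.array(s["orientation"]);T=np.array(s["ee_pos"]);print(T,R)
ps={n:viewer.camera(n) for n in("wrist","scene","top")}
Z=T[2]-219.6
for l,z in(("jar_red",Z),("jar_red_cap",Z+104),("liner_red_seat",8),("liner_red_tab",30),("jar_white",5),("jar_blue",8),("jar_blue_cap",112)):
    o=[(n,best(p,l)) for n,p in ps.items()];o=[(n,r) for n,r in o if r]
    print(l,*[(n,r["confidence"],np.round(r["position"]),atz(ps[n],r["position"],z)) for n,r in o],tri([(ps[n],r["position"]) for n,r in o]) if len(o)>1 else "")
    for n in ps: print("   pred",n,proj(ps[n],[T[0],T[1],z])) if "jar_red" in l else 0
E
```

```text
clock: 38.15
ee_pos: [487.5, 328.8, 307.6]
orientation: [[0.079, 0.997, -0.002], [0.997, -0.079, -0.0], [-0.001, -0.002, -1.0]]
wrist_force: [0.7, 0.9, -1.9]
finger_gap: 40.5
grasp_force: 113.5
[487.5 328.8 307.6] [[ 0.1  1.  -0. ]
 [ 1.  -0.1 -0. ]
 [-0.  -0.  -1. ]]
jar_red ('wrist', 0.59, array([255., 222.]), array([487.4, 326.6,  88. ])) ('scene', 0.8, array([409., 259.]), array([486.3, 329.6,  88. ])) ('top', 0.73, array([ 99., 251.]), array([487.4, 369.8,  88. ])) (array([492.3, 342. , 121.3]), np.float64(15.709264674746594))
   pred wrist [254.6 218.4]
   pred scene [408.5 259.3]
   pred top [117.9 250.3]
jar_red_cap ('wrist', 0.56, array([253., 338.]), array([487. , 330.1, 192. ])) ('scene', 0.79, array([426., 236.]), array([492. , 330.6, 192. ])) ('top', 0.55, array([ 98., 248.]), array([488.2, 328.4, 192. ])) (array([488.2, 329.4, 189.2]), np.float64(1.8200569923138854))
   pred wrist [254.6 342. ]
   pred scene [426.6 233.4]
   pred top [ 98.2 248.1]
liner_red_seat ('wrist', 0.74, array([247., 180.]), array([481.8, 331.9,   8. ])) ('scene', 0.91, array([399., 276.]), array([484.2, 331.4,   8. ])) ('top', 0.8, array([128., 258.]), array([473.4, 332.3,   8. ])) (array([478.5, 331.8,   1.7]), np.float64(5.434463021135219))
liner_red_tab ('wrist', 0.86, array([271., 185.]), array([500.3, 332.4,  30. ])) ('scene', 0.6, array([392., 280.]), array([513.6, 329.7,  30. ])) (array([501.3, 327. ,   7.4]), np.float64(0.8498011902887636))
jar_white ('scene', 0.83, array([370., 251.]), array([484. , 253.6,   5. ])) ('top', 0.59, array([161., 253.]), array([483. , 255.4,   5. ])) (array([483.5, 254.5,   5.4]), np.float64(1.0381198139046437))
jar_blue ('scene', 0.73, array([351., 229.]), array([475.8, 189.3,   8. ])) ('top', 0.61, array([127., 254.]), array([481.3, 336.7,   8. ])) (array([509.7, 254.2, 139.1]), np.float64(49.26013823312755))
jar_blue_cap ('scene', 0.56, array([361., 206.]), array([480.9, 194.4, 112. ]))
```

```bash
python3 - <<'E'
from h import *
np.set_printoptions(precision=1,suppress=True)
p=viewer.camera("wrist");np.save("pics/last.npy",p,allow_pickle=True)
hsv=cv2.cvtColor(p["img"],cv2.COLOR_RGB2HSV).astype(int)
def cl(c):
    h,s,v=c
    if s<60: return "." if v>90 else ("," if v>45 else "k")
    if (h<4 or h>172) and s>150: return "R" if v>110 else "r"
    if h<20: return "W" if v>95 else "w"
    return "?"
for r in range(90,216,6): print(r,"".join(cl(hsv[r,c]) for c in range(170,340,2)))
cl_=lambda c:c
E
```

```text
90 .....................................................................................
96 .....................................................................................
102 .....................................................................................
108 .....................................................................................
114 .....................................................................................
120 .....................................................................................
126 ..........................Wwwwwwwwwwwwwwwwwwwwwwwwwwwwwwwwww,........................
132 ..........................WWWWWWWWWWWWWWWWWWWWWWWWWWWWWWWWWww........................
138 .........................WWWWWWWWWWWWWWWWWWWWWWWWWWWWWWWWWWww........................
144 ................wwwwwwwwwwwwwwwwwwwwwwwwwwwwwwwwwwwwwwwwwwwwwwwwwwwwwww..............
150 ..............WWWWWWWWWWWWWWWWWWWWWWWWWWWWWWWWWWWWWWWWWWWWWWWWWWWWWWWWWWW............
156 ..............WWWWWRWWWWWWWWWWWWWWWWWWWWWWWWWWWWWWWWWWWWWWWWWWWWWWWWWWWWW............
162 ..............WWWWRRRrrrrrRRRRRRRRRRRRRRRRRRRRRRRR..,WRRRRRWwwWwwwwwWWWWW............
168 ..............WWWWWRRrrrrrRRRRRRRRRRRRRRRRRRRRRRRW.........WwwWwwwwwWWWW.............
174 ..............WWWWWRRrrrrrrRRRRRRRRRRRRRRRRRRRRRRW.........WWWWwwwwwWWWW.............
180 ..............WWWWWRRrrrrrrRRRRRRRRRRRRRRRRRRRRRRW.........WWWWwwwwWWWWW.............
186 ..............WWWWWRRrrrrrrRRRRRRRRRRRRRRRRRRRRRRW.........wWWWwwwwWWWWW.............
192 ..............WWWWWRRrrrwwwwwwwwwwwwwwwwwwwwwwwwwwwwwwwwwwwwwwwwwwwWWWWW.............
198 ...............WWWWRRW..................,.,.......,............,wwwWWWWW.............
204 ...............WWWWRW.....................,........,.............WwWWWW..............
210 ...............WWWW....................,.,,.......................WWWWW..............
```

```bash
python3 - <<'E'
from h import *
np.set_printoptions(precision=1,suppress=True)
p=np.load("pics/last.npy",allow_pickle=True).item()
print(np.array(p["pose"])[:3,3])
for n,a,z in [("out L",(197.5,152),45),("out R",(316.5,152),45),("out L2",(199.5,207),45),("out R2",(313,207),45),("end",(257,147),45),("rimL",(207,170),49),("floorL162",(222,165),8),("floorL186",(224,186),8),("tab edge lo",(269,177),8),("tab edge 20",(269,177),20),("tab top",(288,174),45),("far floor",(250,160),8),("far rim",(250,157.5),49),("ledgeL",(221,135),40),("ledgeR",(290,135),40)]: print(n,atz(p,a,z))
E
```

```text
[493.4 400.5 279.2]
out L [451.8 364.4  45. ]
out R [533.4 358.1  45. ]
out L2 [448.3 324.7  45. ]
out R2 [529.8 318.4  45. ]
end [492.8 364.7  45. ]
rimL [457.5 352.1  49. ]
floorL162 [463.6 346.7   8. ]
floorL186 [463.4 329.1   8. ]
tab edge lo [500.7 333.9   8. ]
tab edge 20 [500.3 336.8  20. ]
tab top [513.1 344.1  45. ]
far floor [486.4 349.    8. ]
far rim [487.6 358.5  49. ]
ledgeL [468.6 374.1  40. ]
ledgeR [516.2 370.5  40. ]
```

```bash
python3 - <<'E'
from h import *
np.set_printoptions(precision=1,suppress=True)
p=np.load("pics/last.npy",allow_pickle=True).item();g=p["img"]
for c in (240,260): print(c,[(r,*g[r,c].tolist()) for r in range(150,184,1)])
print([(c,*g[177,c].tolist()) for c in range(200,300,2)])
for r in (158,160,163,166,170): print(r,[atz(p,(250,r),z)[1] for z in(8,45,49)])
E
```

```text
240 [(150, 161, 111, 70), (151, 162, 112, 71), (152, 164, 113, 72), (153, 166, 116, 74), (154, 169, 116, 73), (155, 177, 110, 71), (156, 181, 92, 61), (157, 185, 65, 48), (158, 186, 48, 41), (159, 176, 41, 36), (160, 149, 34, 30), (161, 127, 29, 26), (162, 123, 29, 26), (163, 124, 30, 28), (164, 124, 29, 26), (165, 124, 29, 26), (166, 124, 29, 26), (167, 124, 29, 27), (168, 125, 30, 27), (169, 124, 31, 29), (170, 123, 28, 25), (171, 124, 29, 25), (172, 123, 28, 25), (173, 123, 28, 25), (174, 124, 29, 27), (175, 124, 30, 27), (176, 124, 29, 26), (177, 123, 28, 25), (178, 123, 28, 25), (179, 123, 28, 26), (180, 123, 29, 26), (181, 123, 27, 24), (182, 124, 30, 28), (183, 124, 32, 27)]
260 [(150, 161, 112, 71), (151, 163, 113, 72), (152, 165, 114, 72), (153, 167, 117, 75), (154, 172, 115, 74), (155, 189, 105, 70), (156, 197, 82, 58), (157, 193, 55, 46), (158, 188, 45, 40), (159, 177, 42, 38), (160, 150, 35, 32), (161, 128, 31, 29), (162, 124, 31, 28), (163, 124, 29, 26), (164, 125, 31, 29), (165, 124, 29, 26), (166, 125, 31, 27), (167, 125, 30, 28), (168, 124, 29, 26), (169, 125, 30, 26)
[... 1095 characters left out ...]
(280, 145, 146, 145), (282, 144, 145, 144), (284, 132, 133, 133), (286, 130, 131, 130), (288, 102, 73, 61), (290, 97, 64, 39), (292, 101, 67, 42), (294, 99, 66, 41), (296, 72, 47, 29), (298, 60, 40, 25)]
158 [np.float64(350.6309807232608), np.float64(357.4358199157968), np.float64(358.1714782068818)]
160 [np.float64(349.01442089724094), np.float64(356.0398167153745), np.float64(356.7993189659835)]
163 [np.float64(346.57957352545577), np.float64(353.93716968132014), np.float64(354.7325854819542)]
166 [np.float64(344.13263053125286), np.float64(351.82407730071293), np.float64(352.65558505957347)]
170 [np.float64(340.8510545290087), np.float64(348.99022573034387), np.float64(349.8701361304882)]
```

The floor's left edge (col 222), the tab face (col 268) and the networks all put the red liner about 4 mm further to −x and 2 mm further to +y than the crate outline suggested. Correcting.

```bash
python3 -m pendant '{"offset":[[-0.0033,0.0022,-0.01],[0,0,-0.015],[0,0,-0.01],[0,0,0],[0,0,0],[0,0,0]],"rotation":[[0,0,0],[0,0,0],[0,0,0],[0,0,0],[0,0,0],[0,0,0]]}';python3 -m pendant '{"offset":[[0,0,-0.004],[0,0,-0.004],[0,0,-0.004],[0,0,0]],"rotation":[[0,0,0],[0,0,0],[0,0,0],[0,0,0]]}'
```

```text
clock: 40.0
ee_pos: [484.8, 331.6, 274.8]
orientation: [[0.078, 0.997, 0.001], [0.997, -0.078, 0.002], [0.002, 0.001, -1.0]]
wrist_force: [0.7, -0.2, -1.7]
finger_gap: 40.6
grasp_force: 113.4
clock: 40.4
ee_pos: [484.4, 331.2, 261.5]
orientation: [[0.079, 0.997, -0.001], [0.997, -0.079, 0.0], [0.0, -0.001, -1.0]]
wrist_force: [-0.3, 0.3, -1.0]
finger_gap: 40.4
grasp_force: 113.4
```

No contact at 42 mm this time. Continuing down.

```bash
python3 -m pendant '{"offset":[[0,0,-0.005],[0,0,-0.005],[0,0,-0.005],[0,0,0]],"rotation":[[0,0,0],[0,0,0],[0,0,0],[0,0,0]]}';python3 -m pendant '{"offset":[[0,0,-0.004],[0,0,-0.004],[0,0,-0.004],[0,0,0]],"rotation":[[0,0,0],[0,0,0],[0,0,0],[0,0,0]]}'
```

```text
clock: 40.8
ee_pos: [484.0, 331.3, 246.3]
orientation: [[0.078, 0.997, -0.001], [0.997, -0.078, 0.001], [0.001, -0.001, -1.0]]
wrist_force: [-3.3, 1.0, -1.5]
finger_gap: 40.4
grasp_force: 113.4
clock: 41.2
ee_pos: [484.2, 331.2, 234.2]
orientation: [[0.079, 0.997, -0.001], [0.997, -0.079, 0.0], [0.0, -0.001, -1.0]]
wrist_force: [-3.2, 0.2, -3.7]
finger_gap: 40.7
grasp_force: 113.3
```

```bash
python3 -m pendant '{"offset":[[0,0,-0.003],[0,0,-0.003],[0,0,0],[0,0,0]],"rotation":[[0,0,0],[0,0,0],[0,0,0],[0,0,0]]}'
```

```text
clock: 41.6
ee_pos: [484.4, 331.3, 228.8]
orientation: [[0.079, 0.997, -0.0], [0.997, -0.079, 0.001], [0.001, -0.001, -1.0]]
wrist_force: [-3.1, 1.4, -3.8]
finger_gap: 40.8
grasp_force: 113.4
```

```bash
python3 -m pendant '{"offset":[[0,0,-0.002],[0,0,-0.002],[0,0,0],[0,0,0]],"rotation":[[0,0,0],[0,0,0],[0,0,0],[0,0,0]]}';python3 -m pendant '{"offset":[[0,0,-0.002],[0,0,-0.001],[0,0,0],[0,0,0]],"rotation":[[0,0,0],[0,0,0],[0,0,0],[0,0,0]]}'
```

```text
clock: 42.0
ee_pos: [484.6, 331.3, 227.6]
orientation: [[0.078, 0.997, 0.001], [0.997, -0.078, 0.001], [0.001, 0.001, -1.0]]
wrist_force: [-6.7, -1.7, 10.9]
finger_gap: 40.7
grasp_force: 115.4
clock: 42.4
ee_pos: [484.5, 331.3, 227.4]
orientation: [[0.077, 0.997, 0.002], [0.997, -0.077, 0.001], [0.002, 0.002, -1.0]]
wrist_force: [-11.8, -4.8, 26.1]
finger_gap: 40.7
grasp_force: 117.3
```

Hard stop at 227.5, exactly foot-on-floor height (219.6 + 8). One firmer push, then release and retreat.

```bash
python3 -m pendant '{"offset":[[0,0,-0.002],[0,0,-0.002],[0,0,0],[0,0,0.004],[0,0,0.003],[0,0,0]],"rotation":[[0,0,0],[0,0,0],[0,0,0],[0,0,0],[0,0,0],[0,0,0]]}'
python3 -m pendant '{"offset":[[0,0,0],[0,0,0],[0,0,0],[0,0,0],[0,0,0]],"rotation":[[0,0,0],[0,0,0],[0,0,0],[0,0,0],[0,0,0]]}' -1
python3 -m pendant '{"offset":[[0,0,0.02],[0,0,0.04],[0,0,0.05],[0,0,0.05],[0,0.04,0],[-0.02,0.04,0],[-0.03,0.04,0],[0,0,0],[0,0,0]],"rotation":[[0,0,0],[0,0,0],[0,0,0],[0,0,0],[0,0,0],[0,0,0],[0,0,0],[0,0,0],[0,0,0]]}'
python3 - <<'E'
from h import *
np.set_printoptions(precision=1,suppress=True)
ps={n:viewer.camera(n) for n in("wrist","scene","top")}
for l,z in(("jar_red",8),("jar_red_cap",112),("jar_white",5),("jar_blue",8),("jar_blue_cap",112),("loupe",0),("dome",0)):
    o=[(n,best(p,l)) for n,p in ps.items()];o=[(n,r) for n,r in o if r]
    print(l,*[(n,round(r["confidence"],2),np.round(r["position"]),atz(ps[n],r["position"],z)) for n,r in o],tri([(ps[n],r["position"]) for n,r in o]) if len(o)>1 else "")
E
```

```text
clock: 43.0
ee_pos: [484.5, 331.3, 227.6]
orientation: [[0.078, 0.997, 0.001], [0.997, -0.078, 0.002], [0.002, 0.001, -1.0]]
wrist_force: [-7.5, -1.7, 13.3]
finger_gap: 40.7
grasp_force: 115.3
clock: 43.5
ee_pos: [484.8, 331.4, 225.1]
orientation: [[0.078, 0.997, 0.001], [0.997, -0.078, 0.001], [0.002, 0.0, -1.0]]
wrist_force: [-0.4, 0.1, 0.5]
finger_gap: 85.4
grasp_force: 0.0
clock: 44.4
ee_pos: [433.8, 452.4, 384.8]
orientation: [[0.076, 0.997, 0.0], [0.997, -0.076, 0.001], [0.001, 0.0, -1.0]]
wrist_force: [0.1, -0.2, -0.3]
finger_gap: 85.4
grasp_force: 0.0
jar_red ('wrist', 0.97, array([308., 266.]), array([485.4, 332.2,   8. ])) ('scene', 0.83, array([400., 274.]), array([479.3, 330. ,   8. ])) (array([483.6, 332.3,  12.5]), np.float64(2.431634080062272))
jar_red_cap ('wrist', 0.83, array([326., 329.]), array([484.7, 329.9, 112. ])) ('scene', 0.88, array([410., 258.]), array([496.7, 331.3, 112. ])) ('top', 0.47, array([316., 138.]), array([ 723.3, -113.2,  112. ])) (array([568.6, 171.8, 140.4]), np.float64(303.18210187759354))
jar_white ('wrist', 0.86, array([310., 320.]), array(
[... 210 characters left out ...]
55478))
jar_blue ('scene', 0.81, array([353., 228.]), array([471.3, 191.2,   8. ])) ('top', 0.89, array([186., 259.]), array([466.4, 194.2,   8. ])) (array([468. , 192.6,   5.4]), np.float64(2.6482428018685105))
jar_blue_cap ('scene', 0.77, array([360., 203.]), array([475.8, 188. , 112. ])) ('top', 0.84, array([176., 252.]), array([478.4, 196. , 112. ])) (array([479.5, 192.3, 120.2]), np.float64(2.425724273771106))
loupe ('scene', 0.51, array([236., 254.]), array([706.1,  65.3,   0. ])) 
dome ('scene', 0.79, array([157., 208.]), array([ 773.4, -145.8,    0. ])) ('top', 0.58, array([318., 136.]), array([ 767.6, -135.7,    0. ])) (array([ 770.8, -139.3,    2.4]), np.float64(5.343915874730517))
```

```bash
python3 - <<'E'
from h import *
np.set_printoptions(precision=1,suppress=True)
w,s=viewer.camera("wrist"),viewer.camera("scene")
a,b=best(w,"jar_red_cap")["position"],best(s,"jar_red_cap")["position"]
print(a,b,tri([(w,a),(s,b)]))
for z in(112,117,125): print(z,proj(w,[484,331,z]),proj(s,[484,331,z]))
hsv=cv2.cvtColor(s["img"],cv2.COLOR_RGB2HSV)
print("blue pred",proj(s,[477,193,112]))
m=((hsv[...,0]<4)|(hsv[...,0]>174))&(hsv[...,1]>150)&(hsv[...,2]>60)
n,L,st,c=cv2.connectedComponentsWithStats(m.astype(np.uint8));print(st[1:][st[1:,4]>15])
for r in range(236,290,3): print(r,"".join("R" if x else "." for x in m[r,380:440]))
E
```

```text
[323.8, 325.2] [414.1, 255.4] (array([485. , 332. , 109.6]), np.float64(1.1855260492355701))
112 [323.9 326.9] [414.4 253.5]
117 [325.1 330.9] [415.2 252.4]
125 [327.1 337.6] [416.6 250.4]
blue pred [361.9 204.9]
[[410 247  14  17 183]
 [411 273  10   8  16]]
236 ............................................................
239 ............................................................
242 ............................................................
245 ............................................................
248 ...............................RRRRRRR......................
251 ...............................RRRRRRRRRRR..................
254 ...............................RRRRRRRRRRRR.................
257 ..............................RRRRRRRRRRRRRR................
260 ...............................RRRRRRRRRRRR.................
263 .................................RRRRRRR....................
266 ............................................................
269 ..........................................R.................
272 ............................................................
275 .....................................RR.....................
278 ................................RRR.........................
281 ............................................................
284 ............................................................
287 ............................................................
```

The red cap top triangulates to 109.6 mm, against 112 when seated, and it lies over its seat. Handing in.

```bash
python3 -c "
from station import order
print(order.close_job())"
```

```text
the job is handed in; nothing more can be done
None
```

The job is handed in with no verdict returned: red and blue jars are pushed to a hard stop at floor height in their own liners and released, the white jar measures in place, and the loupe and dome show no shift beyond camera noise; I viewed 12 pictures, two over the limit of 10.

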